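# Mesh a splined hub onto a pan drive

## Task

Fit the loose splined steel hub, flange down, onto the upright splined shaft of the camera pan drive: press it lightly and rock it round until the teeth mesh, then push it fully home so that its flange sits flat on the drive's shoulder, and let go. Never force the teeth with more than 60 N or slam the hub down, and leave the lens cap, the cup and the tape roll where they are.

Things in the scene. Friction and masses are not known exactly. Their poses are not given: they have to be found in the camera images.
- hub: Loose bare-steel hub, 0.17 to 0.35 kg, standing flange down. Origin at the centre of its underside, z up along the bore. 40 mm high: a round flange 74 mm across and 6 mm thick at the bottom, above it a collar 54 mm across with two wrench flats.
- hub_flats (a point): Point on the hub's bore axis, 25 mm above its underside, midway between two opposite wrench flats on the collar that face the hub's +x and -x: 58 mm apart, 28 mm wide, from 6 to 38 mm above the underside. Grip here, fingers closing along the hub's x, tips above the flange. Axes as the hub.
- hub_top (a point): Centre of the hub's top, 40 mm above its underside. The bore is open at both ends, 45 mm across, with six straight inward teeth 6.9 mm wide, centred at 0, 60, 120 ... degrees from the hub's x, leaving 32 mm between opposite tips; they run from 1 to 39 mm above the underside.
- pan_drive: Camera pan drive fixed to the bench, origin at the centre of its underside on the shaft axis, z up. Foot plate 116 x 92 x 8 mm, gearbox 78 x 74 mm up to 44 mm height, motor can reaching 75 mm from the axis to its +x, up to 42 mm (white plug on it 49 mm). On top a round shoulder 66 mm across, flat top at 50 mm; from it rises the splined steel shaft.
- seat (a point): Centre of the shoulder's flat top at the foot of the shaft, 50 mm above the bench: the hub's underside ends here. Contact is stiff (tens of N for each mm of pressing). In mesh the hub slides freely down to here.
- tooth_ends (a point): On the shaft axis at the upper ends of its teeth, 24 mm above the seat: six straight outward teeth 8.2 mm wide, 42 mm over the tips, root 30 mm across. Their angle differs each time and is NOT given by any pose. The self-locking gearbox keeps the shaft from turning. Out of line, the hub stops here, underside 23 mm above the seat; in line (about 3 degrees either way, every 60) it goes down.
- nose (a point): Centre of the shaft's upper end, 48 mm above the seat. Smooth round pilot above the teeth: 30 mm across from the tooth ends to 41 mm above the seat, then tapering to 23 mm at this end. The hub slips over it with about 1 mm play all round.
- lens_cap: Bystander: loose black round lens cap, 22 mm across, 10 mm high, origin at the centre of its underside.
- wire_cup: Bystander: loose white cup with wire ends in it, 76 mm across, 44 mm high, origin at the centre of its underside.
- tape_roll: Bystander: loose roll of brown tape lying flat, about 90 mm across, 24 mm high, origin at the centre of its underside.
Not all that is in view belongs to the job. What is shaped like the hub but blue or turquoise is not meant.

How it is judged (in metres and radians):
On the way, in this order (a step that is already met when the one before it is completed fails the run):
1. the hub is held above the shaft's tooth ends, on the shaft's axis (horizontal distance between hub and seat below 0.012 m and z of hub in the frame of seat above 0.026 m), for 0.1 s.
2. the teeth are in mesh: the hub's underside is at least 6 mm below the tooth ends (horizontal distance between hub and seat below 0.004 m and z of hub in the frame of seat below 0.018 m), for 0.1 s.
At the end, for the whole second after the job is handed in: The hub sits in mesh on the shaft, flange down and level within 0.06 rad, on the axis within 3 mm, its underside within 2.5 mm of the shoulder, at rest and released; the lens cap, the cup and the tape roll have each moved less than 30 mm (horizontal distance between hub and seat below 0.003 m and z of hub in the frame of seat between -0.003 and 0.0025 m and angle between the z axis of hub and the z axis of pan_drive, either way round below 0.06 rad and angle between hub's own z axis and vertical below 0.06 rad and linear speed of hub below 0.02 m/s); the robot touches nothing.
It fails at once if the teeth are forced: more than 60 N between hub and drive while the hub is still over 4 mm above the shoulder (contact force between hub and pan_drive above 60 N and z of hub in the frame of seat above 0.004 m).
It fails at once if the hub is slammed or rammed onto the shoulder: more than 100 N between hub and drive (contact force between hub and pan_drive above 100 N).
It fails at once if the lens cap is pushed away by 30 mm (distance of lens_cap from where it was at the start of the episode above 0.03 m).
It fails at once if the cup is pushed away by 30 mm (distance of wire_cup from where it was at the start of the episode above 0.03 m).
It fails at once if the tape roll is pushed away by 30 mm (distance of tape_roll from where it was at the start of the episode above 0.03 m).
It also fails if it takes over 54 s, if anything falls off the work surface, if the arm or the gripper's body presses on something with over 40 N, if the wrist force passes 120 N, or if a joint passes its speed limit or range.

## Robot

A 6-joint arm with a two-finger parallel gripper is mounted at the origin on a cart in front of the work surface, level with it; the furniture and walls round the work are solid. World frame = base frame: x ahead of the robot, y to its left, z up, the work surface at z = 0. Lengths are in mm, angles in degrees, forces in N, time in s.
With the tool pointing down it reaches from about 300 to 850 mm from the base axis. Payload 4.2 kg.
Tool frame: the origin (TCP) lies midway between the tips of the shut fingers; the grasp point (between the pads) lies 19 mm behind it (env.grasp_offset is the distance from the TCP to the grasp point, in mm); z points along the fingers, y is the line along which they close (so a half turn about z gives the same grasp; the last joint's range is limited). The gripper opens to 91 mm and grips with 3 to 60 N. Pads are 32 mm wide; open, the fingers measure 118 mm over their backs; the gripper's body (76 mm by 178 mm) begins 60 mm behind the grasp point.
Start: joints at [-65.947, 18.312, 89.639, -0, 72.044, -1.146], TCP at [244.816, -520.296, 213.976] pointing down, gripper open.
Joint ranges: [-177.97, 177.97], [-48.28, 115.42], [12.27, 149.76], [-77.06, 257.06], [2.81, 150.46], [-146.56, 146.56]. Speed limits (degrees/s): [147.25, 147.25, 180, 180, 180, 180].

## Interface

Orientations are given as [roll, pitch, yaw] about the fixed x, y, z axes, in that order (R = Rz(yaw) Ry(pitch) Rx(roll)).
In Python, from workcell import env, optics gives the robot as it stands. The module is installed in compiled form; this text tells all that it offers.
- The arm moves only by the tool send_rows, never from a script. Its argument "targets" is a list that holds one entry, the list of rows, each a list of 7 numbers: the turn, a rotation vector about the world's x, y, z scaled (see below), then the shift along the world's x, y, z scaled (see below), then the closure, from -1 (fully open) to 1 (shut). In form: [[[rx, ry, rz, x, y, z, gripper], ...]]. A call has 1 to 12 rows; each row shifts and turns the commanded pose from where the row before left it; what a row does not reach is not made up. The controller multiplies each number of a shift by 0.2 m and each number of a turn by pi/2 rad. A row lasts 1/10 s, in which the tool goes at most 50 mm and 8.59 degrees, less where a joint would pass 70% of its speed; a pose out of reach is approached as far as the arm can. A call with a number of a shift or a turn outside -1 to 1 is refused whole. A call with a gripper value outside its range is refused whole. The fingers move at their own pace and stop on an object; "grip_force" is the grip in N (left out, the last holds). Time passes only in rows, so rows that do not move let the fingers close. It gives the time, the measured TCP pose, the force, the opening and the grip force at its end, in the units of the state.
- env.state(): the state, without advancing time (a new reading comes with each control period).
- optics.grab_frame(name): name is "side" or "top"; returns (picture, depth): 420x560x3 uint8, red, green, blue; 420x560 float32, mm along the optical axis (not along the pixel's ray), 0 where there is no reading.
- optics.camera_info(name): a dict with "camera_matrix" (3x3 intrinsics, pixels), "R" (3x3) and "t" (3): a world point X has camera coordinates R X + t. Camera axes: x right, y down, z forward; pixel columns grow to the right and rows downward; lengths in mm; the calibration is good to about 2 mm. A picture is of the moment at which its call begins. camera_info takes no time and is no camera call.
- env.job_done(): hands the job in; it is judged then, once.
Trained networks look in the newest picture that a camera, given by its name, has taken for a name from the list of things; names that differ only in an ending like _2 or _b are one class to them, and where a whole thing is asked for, a point or a joint stands for the part that bears it (a point fixed in the world has none). Each returns a list of dicts, best first, with "conf" (0 to 1); they miss things now and then, are a little off and sometimes report something else, mostly with a low value. They report only what shows in the picture. A call takes as long as a camera call. They do not tell look-alikes from the thing itself.
- optics.silhouettes(camera, name): "mask" (420x560 bool, what is visible of it) and "at" ([column, row] in pixels, amid what is visible of it).
- optics.place_of(camera, name): "at" ([column, row] in pixels: a listed point, or the origin of a listed thing).
The state is a dict: "time_s": time; "qpos": joint angles; "qvel": joint speeds; "effort": joint torques, N m; "ee_pos": TCP position; "ee_rot": TCP orientation; "force": force on the tool from outside, world axes, zero at the start; "torque": the same for the moment, N m; "gripper_width": finger opening in mm; "gripper_force": force on a finger pad.
Only numpy, scipy, OpenCV 4.12 (cv2) and the standard library are available. Lean on these libraries where they do the work, as an engineer would, in place of code of your own. Each camera call takes 0.05 s, during which the arm holds its last target. There are 200 camera calls.

## Working session

There is one attempt and no reset: what is moved stays moved. The work goes in short steps, Python scripts to look and compute and a tool call to move; the robot and the scene stay as the last step left them, time stands still between calls to the robot, and variables do not carry over. Pictures are saved under pics/ and viewed, at most 10 in all, crops included, and the job is handed in when it is done.

Besides the shell and the picture viewer there is one more tool, called after "Request:" in YAML: its name, and indented under it one key for each argument. send_rows: Moves the arm, as the interface text tells. Its arguments: {"type":"object","properties":{"targets":{"type":"array"},"grip_force":{"type":"number"}},"required":["targets"]}

```bash
mkdir -p pics; cat > h.py <<'E'
from workcell import env, optics
import numpy as np, cv2
def cam(n):
    c=optics.camera_info(n); return np.array(c["camera_matrix"]),np.array(c["R"]),np.array(c["t"])
def cloud(n,d):
    K,R,t=cam(n); v,u=np.mgrid[:420,:560]
    p=np.stack([(u-K[0,2])/K[0,0]*d,(v-K[1,2])/K[1,1]*d,d],-1)
    return (p-t)@R
def onplane(n,uv,z):
    K,R,t=cam(n); r=R.T@np.linalg.inv(K)@np.array([uv[0],uv[1],1.]); c=-R.T@t
    return c+r*(z-c[2])/r[2]
E
python3 - <<'E'
from h import *
s=env.state(); print(s["time_s"],s["force"],s["gripper_width"],s["ee_rot"])
ims=[]
for n in("top","side"):
    im,d=optics.grab_frame(n); np.savez("f_"+n,im=im,d=d); 
    cv2.imwrite(f"pics/{n}0.png",cv2.cvtColor(im,cv2.COLOR_RGB2BGR))
    K,R,t=cam(n); print(n,K[0,0],(-R.T@t).round(),R[2].round(2))
    for nm,z in(("hub_top",40),("hub",0),("nose",98),("seat",50),("pan_drive",0),("lens_cap",0),("wire_cup",0),("tape_roll",0)):
        for r in optics.place_of(n,nm)[:3]: print(nm,round(r["conf"],2),np.round(r["at"]),onplane(n,r["at"],z).round(1))
E
```

```text
0.0 [-0.97653999 -0.89407087  0.60973063] 91.23193337133904 [-1.79898766e+02 -1.72437299e-03  2.51981928e+01]
top 482.2399066313866 [ 279.   -7. 1590.] [ 0.13  0.   -0.99]
hub_top 0.79 [310. 200.] [ 494.4 -110.6   40. ]
hub_top 0.77 [249. 193.] [518.5  88.   40. ]
hub_top 0.62 [244. 198.] [501.3 102.4  40. ]
hub 0.92 [133. 217.] [441.4 474.2   0. ]
hub 0.86 [247. 196.] [514.2  95.7   0. ]
hub 0.62 [315. 200.] [ 501.1 -130.2    0. ]
nose 0.71 [356. 191.] [ 517.1 -251.5   98. ]
nose 0.68 [414. 189.] [ 522.  -434.1   98. ]
seat 0.74 [357. 193.] [ 515.9 -262.1   50. ]
pan_drive 0.82 [353. 194.] [ 520.2 -257.3    0. ]
lens_cap 0.46 [287. 216.] [446.1 -36.5   0. ]
wire_cup 0.59 [417. 229.] [ 406.6 -465.5    0. ]
tape_roll 0.87 [414. 190.] [ 536.9 -459.     0. ]
side 399.6183734117311 [ 68. 826. 918.] [ 0.32 -0.67 -0.67]
hub_top 0.68 [200. 355.] [436.4 474.6  40. ]
hub_top 0.63 [316. 160.] [ 514.8 -409.2   40. ]
hub_top 0.61 [253. 242.] [509.9  93.8  40. ]
hub 0.98 [251. 253.] [510.2 105.7   0. ]
hub 0.77 [201. 361.] [440.5 470.7   0. ]
hub 0.68 [286. 213.] [ 496.7 -114.2    0. ]
nose 0.88 [303. 167.] [ 510.  -265.9   98. ]
seat 0.57 [301. 177.] [ 513.4 -265.4   50. ]
pan_drive 0.75 [300. 187.] [ 517.5 -272.4    0. ]
pan_drive 0.55 [254. 239.] [533.5  48.6   0. ]
lens_cap 0.58 [294. 234.] [429.5 -36.3   0. ]
wire_cup 0.64 [342. 168.] [ 420.1 -464.6   -0. ]
tape_roll 0.73 [316. 160.] [ 536.3 -464.     0. ]
```

View pics/top0.png

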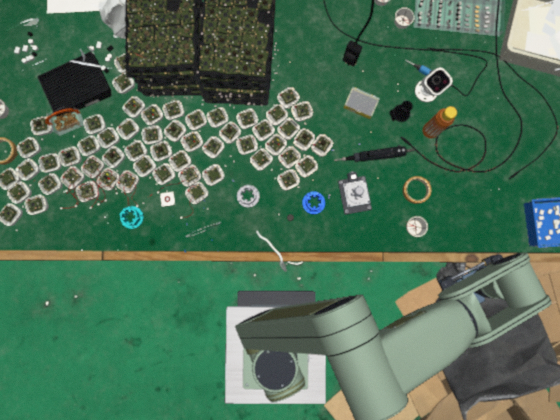

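View pics/side0.png

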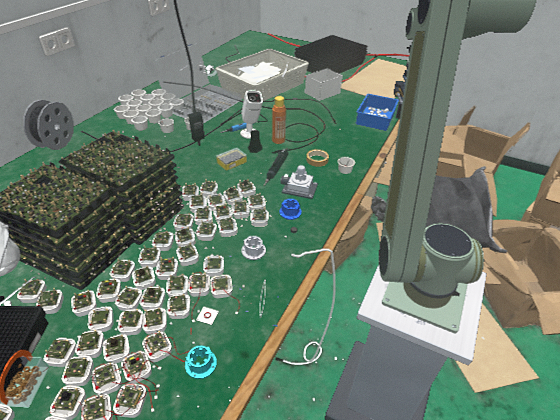

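The top view shows the steel hub at about (248,195), the blue decoy at (314,203) and the drive at (355,193). The side view shows the hub at (253,246) and the drive at (300,180). Next I'll zoom in on the hub and shaft to get their angles.

```bash
python3 - <<'E'
from h import *
A={}
for n in("top","side"):
    F=[optics.grab_frame(n) for _ in range(6)]
    im=np.mean([f[0].astype(float) for f in F],0); D=np.stack([f[1] for f in F]); d=np.median(D,0)
    np.savez("a_"+n,im=im,d=d); A[n]=(im,d)
t=[]
for n,c in(("top",(248,195)),("top",(355,193)),("side",(253,246)),("side",(300,180))):
    im=A[n][0].clip(0,255).astype(np.uint8)[c[1]-20:c[1]+20,c[0]-20:c[0]+20]
    t.append(cv2.resize(cv2.cvtColor(im,cv2.COLOR_RGB2BGR),(300,300),interpolation=cv2.INTER_CUBIC))
cv2.imwrite("pics/m1.png",np.vstack([np.hstack(t[:2]),np.hstack(t[2:])]))
for n in A:
    P=cloud(n,A[n][1]).reshape(-1,3); ok=A[n][1].ravel()>0
    for nm,c in(("hub",(510,95)),("drive",(516,-262))):
        m=ok&(np.hypot(P[:,0]-c[0],P[:,1]-c[1])<55)
        z=P[m]; h=np.histogram(z[:,2],np.arange(-10,115,10))[0]; print(n,nm,h)
        for lo,hi in((-4,3),(3,12),(30,46),(46,60),(60,110)):
            q=z[(z[:,2]>lo)&(z[:,2]<hi)]
            if len(q)>3: print(lo,hi,len(q),q.mean(0).round(1),q[:,:2].min(0).round(),q[:,:2].max(0).round())
E
```

```text
top hub [401 284  23  18  97  19   0   0   0   0   0   0]
-4 3 525 [508.   94.8  -0.9] [456.  43.] [565. 147.]
3 12 131 [508.3  93.8   5.7] [476.  53.] [550. 130.]
30 46 116 [512.4  95.1  37.8] [482.  68.] [541. 120.]
top drive [ 52 177  18  21  56 377  43   9  35  12  61   0]
-4 3 59 [ 516.2 -275.4   -0.9] [ 471. -317.] [ 549. -210.]
3 12 168 [ 492.3 -253.4    6.7] [ 463. -313.] [ 568. -212.]
30 46 263 [ 520.1 -254.6   41.4] [ 473. -301.] [ 569. -216.]
46 60 213 [ 515.8 -256.5   48.8] [ 485. -295.] [ 570. -221.]
60 110 117 [ 515.2 -256.2   85.8] [ 497. -277.] [ 537. -239.]
side hub [115 337  65  71 133  40   0   0   0   0   0   0]
-4 3 323 [5.041e+02 1.091e+02 3.000e-01] [456.  41.] [564. 150.]
3 12 144 [501.7 107.    6.7] [471.  63.] [543. 130.]
30 46 173 [506.4  95.2  37.4] [477.  67.] [539. 120.]
side drive [  3 126  47  59  67 168  77  30  34  19  38   1]
-4 3 18 [ 505.5 -214.     0.6] [ 482. -222.] [ 529. -208.]
3 12 121 [ 504.1 -236.4    7.8] [ 463. -301.] [ 567. -210.]
30 46 188 [ 512.  -242.8   40.5] [ 468. -303.] [ 569. -219.]
46 60 124 [ 512.6 -249.2   50.7] [ 471. -288.] [ 571. -224.]
60 110 122 [ 509.4 -253.4   81.1] [ 493. -277.] [ 533. -240.]
```

View pics/m1.png

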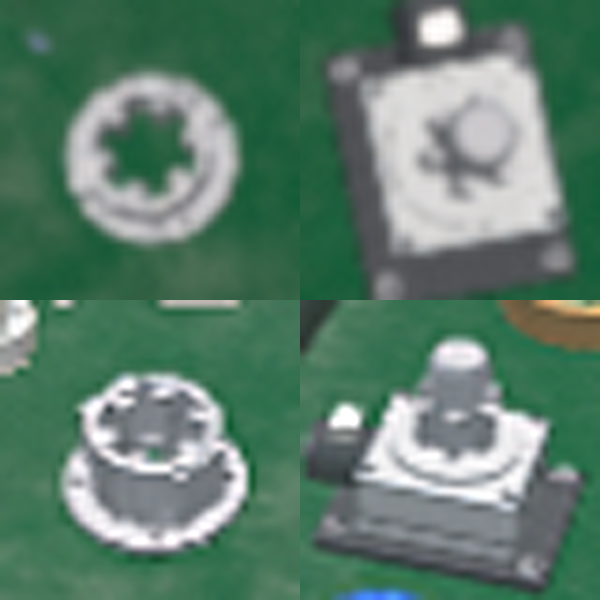

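The hub bore's six gaps and the shaft's teeth are both visible in the crops. I'll rectify the images to horizontal planes and fit centres and angles.

```bash
cat >> h.py <<'E'
def rect(n,im,c,z,half=50,s=3):
    K,R,t=cam(n); g=(np.arange(2*half*s)/s-half)
    # rows: x decreasing downward, columns: y decreasing to right
    X=c[0]-g[:,None]+0*g[None]; Y=c[1]-g[None]+0*g[:,None]
    p=np.stack([X,Y,0*X+z],-1)@R.T+t; u=p[...,0]/p[...,2]*K[0,0]+K[0,2]; v=p[...,1]/p[...,2]*K[1,1]+K[1,2]
    return cv2.remap(im.astype(np.float32),u.astype(np.float32),v.astype(np.float32),cv2.INTER_CUBIC)
E
python3 - <<'E'
from h import *
from scipy.ndimage import map_coordinates
rows=[]
for n in("top","side"):
    a=np.load(f"a_{n}.npz"); im=a["im"]; r=[]
    for c,z in(((511,95),40),((511,95),6),((513,-260),74)if n=="x" else((513,-260),50)):
        q=rect(n,im,c,z,44,3).clip(0,255).astype(np.uint8)[...,::-1].copy()
        cv2.drawMarker(q,(132,132),(0,0,255),0,14,1)
        rad={40:(16,22.5),6:(37,),50:(33,)}[z]
        for k in rad: cv2.circle(q,(132,132),int(k*3),(0,0,255),1)
        r.append(q)
    rows.append(np.hstack(r))
    # fits: red channel minus green-> use gray saturation: bright metal vs green
    sat=im.max(-1)-im.min(-1)
    def samp(c,z,r,th):
        K,R,t=cam(n); p=np.stack([c[0]+r*np.cos(th),c[1]+r*np.sin(th),0*th+z],-1)@R.T+t
        return map_coordinates(sat,[p[...,1]/p[...,2]*K[1,1]+K[1,2],p[...,0]/p[...,2]*K[0,0]+K[0,2]],order=1)
    th=np.radians(np.arange(0,360,3.))
    best=max(((samp((x,y),3,39.5,th).mean()-samp((x,y),3,34.5,th).mean()),x,y) for x in np.arange(503,520,.5) for y in np.arange(87,104,.5))
    print(n,"flange",best)
    # bore
    b=[]
    for x in np.arange(505,518,.5):
        for y in np.arange(89,102,.5):
            s=samp((x,y),39,19.5,th)if n=="top" else -(im*0).sum() or samp((x,y),39,19.5,th)
            f=(s*np.exp(6j*th)).mean(); b.append((abs(f),x,y,np.degrees(np.angle(-f))/6))
    b.sort(); print(n,"bore",b[-1]); 
cv2.imwrite("pics/m2.png",np.vstack(rows))
E
```

```text
top flange (np.float64(28.343930755754954), np.float64(513.0), np.float64(94.0))
top bore (np.float64(5.096531486677439), np.float64(512.0), np.float64(93.0), np.float64(-15.42112111716216))Traceback (most recent call last):
  File "<stdin>", line 19, in <module>
  File "<stdin>", line 19, in <genexpr>
  File "<stdin>", line 16, in samp
  File "h.py", line 4, in cam
    c=optics.camera_info(n); return np.array(c["camera_matrix"]),np.array(c["R"]),np.array(c["t"])
ValueError: time passes only in moves, steps and waits
```

```bash
python3 - <<'E'
import re
s=open("h.py").read().replace("def cam(n):","import functools\n@functools.lru_cache\ndef cam(n):")
open("h.py","w").write(s)
E
cat > fit.py <<'E'
from h import *
from scipy.ndimage import map_coordinates
th=np.radians(np.arange(0,360,3.))
def samp(img,n,c,z,r):
    K,R,t=cam(n); p=np.stack([c[0]+r*np.cos(th),c[1]+r*np.sin(th),0*th+z],-1)@R.T+t
    return map_coordinates(img,[p[...,1]/p[...,2]*K[1,1]+K[1,2],p[...,0]/p[...,2]*K[0,0]+K[0,2]],order=1)
E
python3 - <<'E'
from fit import *
rows=[]
for n in("top","side"):
    a=np.load(f"a_{n}.npz"); im=a["im"]; r=[]
    for c,z in(((511,95),40),((511,95),6),((513,-260),50)):
        q=rect(n,im,c,z,44,3).clip(0,255).astype(np.uint8)[...,::-1].copy()
        for k in {40:(16,22.5),6:(37,),50:(33,)}[z]: cv2.circle(q,(132,132),int(k*3),(0,0,255),1)
        r.append(q)
    rows.append(np.hstack(r))
    sat=im.max(-1)-im.min(-1); g=im.min(-1)
    b=max((samp(sat,n,(x,y),3,39.5).mean()-samp(sat,n,(x,y),3,34.5).mean(),x,y) for x in np.arange(503,520,.5) for y in np.arange(87,104,.5))
    print(n,"flange",b)
    L=[]
    for x in np.arange(505,518,.5):
        for y in np.arange(89,102,.5):
            f=(samp(g,n,(x,y),39,19)*np.exp(6j*th)).mean(); L.append((abs(f),x,y,np.degrees(np.angle(f))/6))
    L.sort(); print(n,"bore",[np.round(l,2).tolist() for l in L[-1:-20:-6]])
cv2.imwrite("pics/m2.png",np.vstack(rows))
E
```

```text
top flange (np.float64(28.343930755754954), np.float64(513.0), np.float64(94.0))
top bore [[20.29, 513.0, 94.0, -14.6], [19.91, 513.5, 94.5, -14.43], [19.61, 513.5, 93.0, -14.91], [19.13, 514.0, 93.0, -14.85]]
side flange (np.float64(25.58462757337996), np.float64(508.0), np.float64(95.0))
side bore [[26.6, 510.0, 93.0, -15.13], [25.95, 510.5, 92.5, -15.13], [25.04, 509.0, 93.5, -15.35], [24.52, 511.0, 93.5, -15.04]]
```

View pics/m2.png

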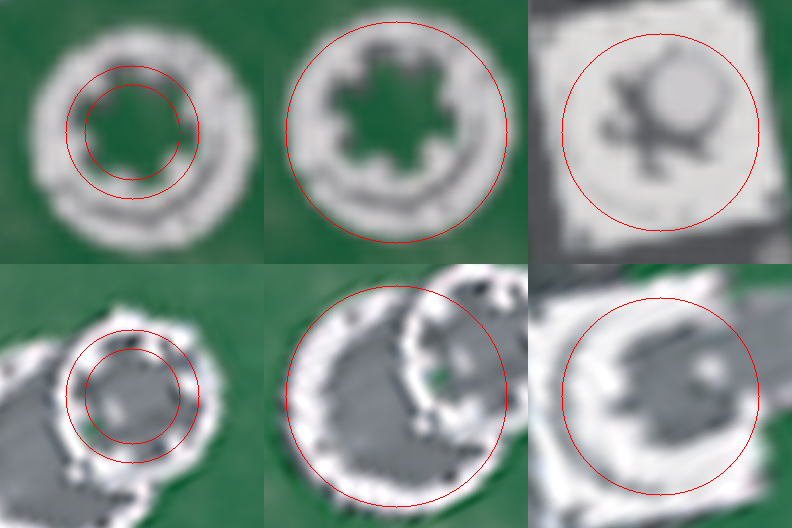

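```bash
cat > ren.py <<'E'
from fit import *
from scipy.optimize import minimize
S=4
def gear(phi):
    a=np.radians(np.arange(0,360,1.)); r=np.full(360,15.); 
    d=(np.degrees(a)-phi+30)%60-30; w=15*0+np.degrees(np.arcsin(4.1/18)); r[np.abs(d)<w]=21
    return np.stack([r*np.cos(a),r*np.sin(a)],-1)
circ=np.stack([np.cos(th),np.sin(th)],-1)
def render(n,c,phi,org,val,box=24):
    K,R,t=cam(n); img=np.full((2*box*S,2*box*S),val[0],np.float32)
    def dr(xy,z,v):
        p=np.c_[xy+np.array(c),np.full(len(xy),z)]@R.T+t; uv=p[:,:2]/p[:,2:]*[K[0,0],K[1,1]]+K[:2,2]
        cv2.fillPoly(img,[np.round(((uv-org+box+.5)*S-.5)*16).astype(np.int32)],float(v),cv2.LINE_AA if 0 else 8,4)
    dr(circ*33,50,val[0])
    for z in np.arange(50,74.1,2): dr(gear(phi),z,val[1])
    dr(gear(phi),74,val[2])
    for z in np.arange(74,91.1,2): dr(circ*15,z,val[1])
    for z in np.arange(91,98.1,1): dr(circ*(15-3.5*(z-91)/7),z,val[3])
    dr(circ*11.5,98,val[4])
    return cv2.resize(cv2.GaussianBlur(img,(0,0),0.5*S),None,fx=1/S,fy=1/S,interpolation=cv2.INTER_AREA)
def score(n,c,phi,g,org,box=24):
    # linear LSQ over 5 face brightnesses
    E=np.eye(5); A=np.stack([render(n,c,phi,org,E[i],box).ravel() for i in range(5)],1)
    K,R,t=cam(n); p=R@np.array([c[0],c[1],74.])+t; uv=p[:2]/p[2]*[K[0,0],K[1,1]]+K[:2,2]
    v,u=np.mgrid[:2*box,:2*box]; m=(np.hypot(u-box+org[0]-uv[0],v-box+org[1]-uv[1])<(11 if n=="top" else 14)).ravel()
    y=g[org[1]-box:org[1]+box,org[0]-box:org[0]+box].ravel()
    x,*_=np.linalg.lstsq(A[m],y[m],rcond=None); return np.sqrt(np.mean((A[m]@x-y[m])**2)),x
E
python3 - <<'E'
from ren import *
for n,org in(("top",np.array([355,193])),("side",np.array([301,180]))):
    im=np.load(f"a_{n}.npz")["im"]; g=im.mean(-1)
    c=np.array([514.,-260.]); 
    for rnd in range(2):
        L=[(score(n,c,p,g,org)[0],p) for p in range(0,60,6)] if rnd==0 else [(score(n,c,p,g,org)[0],p) for p in range(0,60,3)]
        p=min(L)[1]
        for st in(3,1.5,.75):
            b=min((score(n,c+[i*st,j*st],p,g,org)[0],i,j) for i in(-2,-1,0,1,2) for j in(-2,-1,0,1,2)); c=c+[b[1]*st,b[2]*st]
    L=[(round(score(n,c,q,g,org)[0],2),q) for q in range(0,60,3)]; print(n,c,[l[0] for l in L],min(L),score(n,c,min(L)[1],g,org)[1].round())
from fit import *
for n,c in(("top",(513,94)),("side",(509.5,93.5))):
    g=np.load(f"a_{n}.npz")["im"].min(-1)
    for z in(36,):
        s=samp(g,n,c,38,30.5).reshape(-1,4).mean(1); print(n,"ring 30.5, 12deg bins",s.round().astype(int).tolist())
E
```

```text
top [ 516.25 -257.75] [np.float64(16.14), np.float64(16.44), np.float64(16.7), np.float64(16.94), np.float64(17.09), np.float64(17.17), np.float64(17.23), np.float64(17.31), np.float64(17.27), np.float64(17.2), np.float64(17.07), np.float64(16.74), np.float64(16.42), np.float64(16.08), np.float64(15.68), np.float64(15.44), np.float64(15.3), np.float64(15.36), np.float64(15.55), np.float64(15.8)] (np.float64(15.3), 48) [213. 174. 163. 103. 193.]
side [ 533.5 -281. ] [np.float64(51.12), np.float64(51.07), np.float64(51.11), np.float64(51.08), np.float64(51.1), np.float64(51.22), np.float64(51.22), np.float64(51.31), np.float64(51.37), np.float64(51.41), np.float64(51.43), np.float64(51.43), np.float64(51.45), np.float64(51.43), np.float64(51.4), np.float64(51.4), np.float64(51.35), np.float64(51.31), np.float64(51.2), np.float64(51.17)] (np.float64(51.07), 3) [115. 155.  64. 146.  70.]
top ring 30.5, 12deg bins [164, 156, 146, 165, 168, 174, 189, 187, 195, 202, 180, 168, 168, 147, 153, 146, 146, 147, 154, 161, 167, 178, 192, 192, 181, 193, 171, 170, 161, 169]
side ring 30.5, 12deg bins [178, 109, 70, 88, 135, 128, 109, 112, 119, 121, 119, 157, 148, 134, 129, 184, 108, 38, 67, 81, 72, 104, 116, 131, 138, 122, 155, 161, 111, 126]
```

```bash
python3 - <<'E'
from ren import *
for n in("top","side"):
    a=np.load(f"a_{n}.npz"); g=a["im"].mean(-1); P=cloud(n,a["d"]).reshape(-1,3)
    for nm,c,lo,hi in(("nose",(515,-258),93,106),("hubtop",(511,94),34,46)):
        q=P[(np.hypot(P[:,0]-c[0],P[:,1]-c[1])<40)&(P[:,2]>lo)&(P[:,2]<hi)]; print(n,nm,len(q),np.median(q,0).round(1),((q.min(0)+q.max(0))/2).round(1))
    # nose rim bright disc r 11.5 at z 98: contrast
    for sgn in(1,):
        b=sorted(((samp(g,n,(x,y),98,9).mean()-samp(g,n,(x,y),97,14.5).mean()-samp(g,n,(x,y),98,9).std()),x,y) for x in np.arange(502,528,1.) for y in np.arange(-275,-240,1.)); print(n,"disc",b[-1],b[-4])
    for k in range(3):
        for nm,z in(("nose",98),("seat",50),("tooth_ends",74),("hub_top",40)):
            optics.grab_frame(n) if nm=="nose" else 0
            print(k,nm,[(round(r["conf"],2),onplane(n,r["at"],z)[:2].round(1).tolist()) for r in optics.place_of(n,nm)[:3]])
q=[]
for n in("top","side"):
    im=np.load(f"a_{n}.npz")["im"]
    for c,z,r in(((514,-260),98,11.5),((514,-260),74,21),((514,-260),50,33)):
        m=rect(n,im,c,z,44,3).clip(0,255).astype(np.uint8)[...,::-1].copy(); cv2.circle(m,(132,132),int(r*3),(0,0,255),1); q.append(m)
cv2.imwrite("pics/m3.png",np.vstack([np.hstack(q[:3]),np.hstack(q[3:])]))
E
```

```text
top nose 53 [ 516.5 -257.8   96.5] [ 516.8 -258.9   96.4]
top hubtop 106 [512.3  94.6  38.4] [511.1  94.2  38.2]
top disc (np.float64(23.944990411582943), np.float64(519.0), np.float64(-260.0)) (np.float64(21.34588529990284), np.float64(518.0), np.float64(-261.0))
0 nose [(0.72, [518.3, -254.9]), (0.5, [521.7, -434.4])]
0 seat [(0.96, [523.5, -274.5])]
0 tooth_ends [(0.56, [518.1, -270.0])]
0 hub_top [(0.72, [499.4, -122.0]), (0.71, [508.3, 96.3]), (0.63, [445.4, 475.7])]
1 nose [(0.86, [520.9, -255.9])]
1 seat [(0.64, [508.7, -261.0])]
1 tooth_ends [(0.57, [520.3, -257.9])]
1 hub_top [(0.89, [435.0, 469.7]), (0.63, [492.5, -124.5])]
2 nose [(0.79, [513.2, -249.2])]
2 seat [(0.94, [515.3, -268.9])]
2 tooth_ends [(0.96, [527.7, -259.3])]
2 hub_top [(0.85, [451.9, 473.7]), (0.62, [492.5, -123.2]), (0.61, [521.8, 95.2])]
side nose 31 [ 511.2 -257.4   98. ] [ 512.1 -260.4   96.7]
side hubtop 139 [508.   96.3  39.2] [508.1  93.5  37.9]
side disc (np.float64(73.14172046827996), np.float64(515.0), np.float64(-261.0)) (np.float64(69.59331639470635), np.float64(516.0), np.float64(-262.0))
0 nose [(0.58, [513.8, -259.6]), (0.31, [486.4, -319.0])]
0 seat [(0.87, [514.8, -270.2])]
0 tooth_ends [(0.65, [509.4, -273.3]), (0.46, [478.5, 132.0])]
0 hub_top [(0.96, [509.4, 91.6]), (0.86, [492.8, -131.8]), (0.64, [433.8, 467.8])]
1 nose [(0.63, [522.0, -278.4])]
1 seat []
1 tooth_ends [(0.9, [517.9, -258.1]), (0.34, [487.3, -364.0])]
1 hub_top [(0.93, [515.7, 81.9]), (0.75, [495.9, -139.9]), (0.65, [437.4, 474.0])]
2 nose [(0.96, [516.1, -257.7])]
2 seat [(0.91, [517.4, -268.0]), (0.57, [416.7, 14.9]), (0.37, [399.2, -377.7])]
2 tooth_ends [(0.87, [514.4, -271.2])]
2 hub_top [(0.95, [434.6, 473.4]), (0.73, [494.8, -128.9]), (0.59, [519.1, 87.6])]
```

View pics/m3.png

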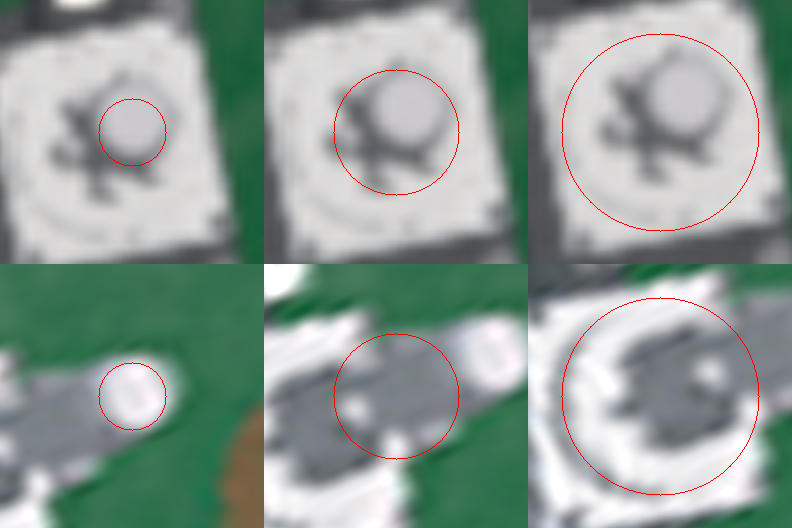

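The hub is at about (511.3, 93.8) with its x axis at −15°. The shaft is at about (515.8, −260), with its teeth at roughly 48° mod 60. Moving now.

Request:
send_rows:
  targets:
    - [[0,0,0.046,0.083,0.192,0,-1],[0,0,0.046,0.083,0.192,0,-1],[0,0,0.046,0.083,0.192,0,-1],[0,0,0.046,0.083,0.192,0,-1],[0,0,0.046,0.083,0.192,0,-1],[0,0,0.046,0.083,0.192,0,-1],[0,0,0.046,0.083,0.192,0,-1],[0,0,0.046,0.083,0.192,0,-1],[0,0,0.046,0.083,0.192,0,-1],[0,0,0.046,0.083,0.192,0,-1],[0,0,0.046,0.083,0.192,0,-1],[0,0,0.046,0.083,0.192,0,-1]]

```text
time_s: 4.2
ee_pos: [444.5, -57.8, 214.3]
ee_rot: [179.9, 0.0, 75.1]
force: [0.5, -1.3, 0.7]
gripper_width: 91.2
gripper_force: 0.0
```

Request:
send_rows:
  targets:
    - [[0,0,0,0.067,0.152,-0.1,-1],[0,0,0,0.067,0.152,-0.1,-1],[0,0,0,0.067,0.152,-0.1,-1],[0,0,0,0.067,0.152,-0.1,-1],[0,0,0,0.067,0.152,-0.1,-1],[0,0,0,0,0,-0.1,-1],[0,0,0,0,0,-0.1,-1],[0,0,0,0,0,0,-1]]

```text
time_s: 5.0
ee_pos: [509.0, 92.5, 71.6]
ee_rot: [-179.7, 0.1, 74.9]
force: [0.1, -0.6, -1.0]
gripper_width: 91.1
gripper_force: 0.0
```

```bash
python3 - <<'E'
from h import *
q=[]
for n,c in(("top",(248,195)),("side",(253,246))):
    im,_=optics.grab_frame(n); q.append(cv2.resize(im[c[1]-40:c[1]+40,c[0]-40:c[0]+40,::-1],(400,400),interpolation=cv2.INTER_CUBIC))
cv2.imwrite("pics/g1.png",np.hstack(q)); s=env.state(); print(s["ee_pos"],s["qpos"])
E
```

```text
[511.17940634  92.50137162  74.23108352] [ 8.98978660e+00  2.09905528e+01  1.08181471e+02 -2.41576650e-03
  5.08279169e+01  2.41165694e+01]
```

View pics/g1.png

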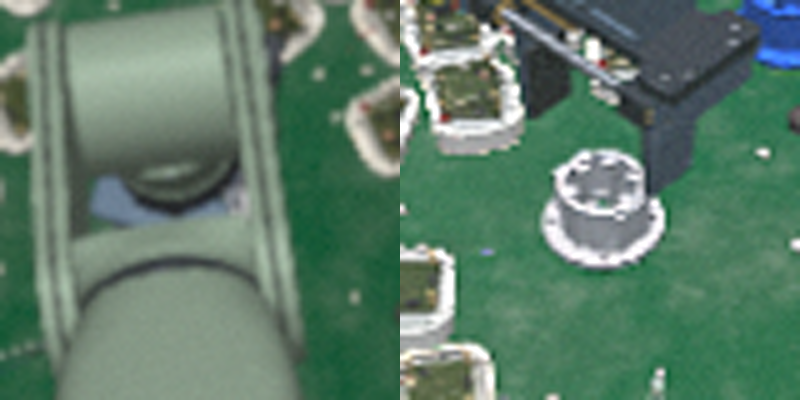

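The fingers straddle the hub, which shows at about (600,205) in the side crop, and the way down is clear.

Request:
send_rows:
  targets:
    - [[0,0,0,0.001,0.006,-0.07,-1],[0,0,0,0,0,-0.07,-1],[0,0,0,0,0,-0.07,-1],[0,0,0,0,0,-0.07,-1],[0,0,0,0,0,-0.045,-1],[0,0,0,0,0,0,-1],[0,0,0,0,0,0,-1]]
  grip_force: 30

```text
time_s: 5.8
ee_pos: [511.9, 93.7, 9.8]
ee_rot: [179.9, -0.0, 74.9]
force: [-0.5, 1.1, 0.1]
gripper_width: 91.3
gripper_force: 0.0
```

Request:
send_rows:
  targets:
    - [[0,0,0,0,0,0,0.1],[0,0,0,0,0,0,0.3],[0,0,0,0,0,0,0.5],[0,0,0,0,0,0,0.7],[0,0,0,0,0,0,1],[0,0,0,0,0,0,1],[0,0,0,0,0,0,1],[0,0,0,0,0,0,1]]
  grip_force: 30

```text
time_s: 6.6
ee_pos: [511.5, 93.7, 9.2]
ee_rot: [180.0, -0.0, 74.9]
force: [-0.0, -1.2, 2.8]
gripper_width: 58.0
gripper_force: 30.0
```

```bash
cat > st.py <<'E'
from h import *
S=[]
for _ in range(6): optics.grab_frame("side"); S.append(env.state())
for k in("ee_pos","ee_rot","force","torque"): print(k,np.mean([s[k] for s in S],0).round(2))
print(S[-1]["time_s"],S[-1]["gripper_width"],S[-1]["gripper_force"],np.round(S[-1]["qpos"],1))
E
python3 st.py
```

```text
ee_pos [511.49  93.72   9.17]
ee_rot [ 1.7996e+02 -1.0000e-02  7.4880e+01]
force [ 0.18 -0.21  3.29]
torque [-0.1  -0.14  0.03]
6.9 57.67201733265902 30.00060886144638 [  9.1  26.  112.   -0.   41.9  24.2]
```

Request:
send_rows:
  targets:
    - [[0,0,0,0,0,0.03,1],[0,0,0,0,0,0.06,1],[0,0,0,0,0,0.09,1],[0,0,0,0,0,0.11,1],[0,0,0,0,0,0.11,1],[0,0,0,0,0,0.11,1],[0,0,0,0,0,0.08,1],[0,0,0,0,0,0.04,1]]

```text
time_s: 7.7
ee_pos: [511.6, 93.8, 137.0]
ee_rot: [179.9, -0.1, 74.9]
force: [0.1, 0.4, -2.0]
gripper_width: 57.6
gripper_force: 30.0
```

Request:
send_rows:
  targets:
    - [[0,0,0,0,-0.06,0,1],[0,0,-0.03,0.002,-0.12,0,1],[0,0,-0.03,0.002,-0.18,0,1],[0,0,-0.03,0.002,-0.2,0,1],[0,0,-0.03,0.002,-0.2,0,1],[0,0,-0.03,0.002,-0.2,0,1],[0,0,-0.03,0.002,-0.2,0,1],[0,0,-0.03,0.002,-0.2,0,1],[0,0,-0.03,0.003,-0.17,0,1],[0,0,-0.03,0.003,-0.13,0,1],[0,0,-0.03,0.003,-0.08,0,1],[0,0,0,0,-0.0285,0,1]]

```text
time_s: 8.9
ee_pos: [515.0, -261.4, 134.0]
ee_rot: [-179.9, 0.0, 47.7]
force: [0.6, -0.2, -2.3]
gripper_width: 57.7
gripper_force: 30.0
```

```bash
python3 st.py; python3 - <<'E'
from h import *
q=[]
for n,c in(("top",(355,193)),("side",(303,167))):
    F=[optics.grab_frame(n)[0].astype(float) for _ in range(3)]; im=np.mean(F,0).astype(np.uint8); q.append(cv2.resize(im[c[1]-40:c[1]+40,c[0]-40:c[0]+40,::-1],(400,400),interpolation=cv2.INTER_CUBIC))
cv2.imwrite("pics/g2.png",np.hstack(q))
E
```

```text
ee_pos [ 515.45 -259.47  134.57]
ee_rot [-179.93    0.     47.91]
force [ 0.13 -0.21 -2.26]
torque [-0.04 -0.04  0.01]
9.2 57.71694792194895 29.999422430992126 [-27.8  21.9  96.2   0.   61.9  14.2]
```

View pics/g2.png

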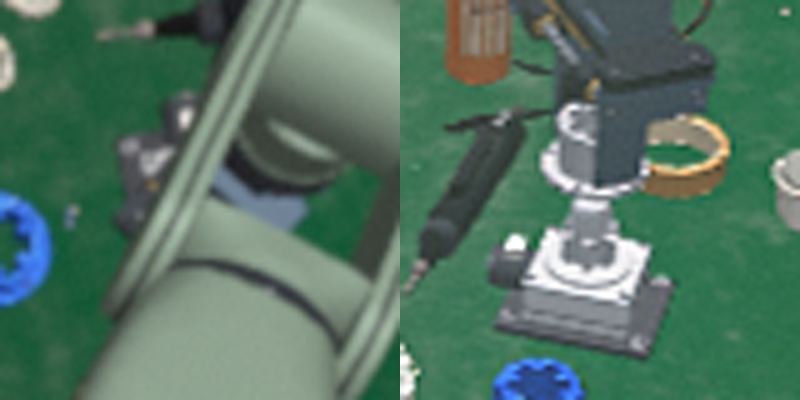

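The hub is held level over the shaft, with its flange at about (595,180) and the nose at (591,205) in the side crop.

Request:
send_rows:
  targets:
    - [[0,0,0,0.001,-0.002,-0.05,1],[0,0,0,0,0,-0.05,1],[0,0,0,0,0,-0.03,1],[0,0,0,0,0,-0.01,1],[0,0,0,0,0,-0.005,1],[0,0,0,0,0,0,1]]

```text
time_s: 10.1
ee_pos: [516.1, -260.5, 105.9]
ee_rot: [180.0, -0.0, 47.9]
force: [-0.0, -0.2, -2.6]
gripper_width: 57.7
gripper_force: 30.0
```

Request:
send_rows:
  targets:
    - [[0,0,0,0,0,-0.005,1],[0,0,0,0,0,-0.005,1],[0,0,0,0,0,-0.005,1],[0,0,0,0,0,0,1]]

```text
time_s: 10.5
ee_pos: [516.0, -260.4, 102.9]
ee_rot: [-180.0, 0.0, 47.9]
force: [-0.3, 0.2, -2.2]
gripper_width: 58.2
gripper_force: 30.0
```

Request:
send_rows:
  targets:
    - [[0,0,0,0,0,-0.005,1],[0,0,0,0,0,-0.005,1],[0,0,0,0,0,0,1]]

```text
time_s: 10.8
ee_pos: [515.9, -260.3, 100.8]
ee_rot: [-180.0, 0.0, 47.9]
force: [-0.9, -1.1, -2.3]
gripper_width: 57.6
gripper_force: 30.0
```

Request:
send_rows:
  targets:
    - [[0,0,0,0,0,-0.005,1],[0,0,0,0,0,-0.005,1],[0,0,0,0,0,0,1]]

```text
time_s: 11.1
ee_pos: [516.1, -260.5, 98.9]
ee_rot: [180.0, -0.0, 47.9]
force: [1.0, -0.3, -1.7]
gripper_width: 57.5
gripper_force: 30.0
```

Request:
send_rows:
  targets:
    - [[0,0,0,0,0,-0.005,1],[0,0,0,0,0,-0.005,1],[0,0,0,0,0,0,1]]

```text
time_s: 11.4
ee_pos: [516.2, -260.5, 96.9]
ee_rot: [180.0, -0.0, 47.9]
force: [0.7, -0.2, -1.7]
gripper_width: 57.9
gripper_force: 30.0
```

Request:
send_rows:
  targets:
    - [[0,0,0,0,0,-0.005,1],[0,0,0,0,0,-0.005,1],[0,0,0,0,0,-0.005,1],[0,0,0,0,0,0,1]]

```text
time_s: 11.8
ee_pos: [516.2, -260.5, 93.9]
ee_rot: [180.0, -0.0, 47.9]
force: [1.3, -0.5, -2.3]
gripper_width: 57.7
gripper_force: 30.0
```

Request:
send_rows:
  targets:
    - [[0,0,0,0,0,-0.01,1],[0,0,0,0,0,-0.01,1],[0,0,0,0,0,-0.01,1],[0,0,0,0,0,-0.01,1],[0,0,0,0,0,0,1]]

```text
time_s: 12.3
ee_pos: [516.2, -260.6, 85.7]
ee_rot: [180.0, -0.0, 47.9]
force: [2.9, -3.1, -3.7]
gripper_width: 57.8
gripper_force: 30.0
```

Request:
send_rows:
  targets:
    - [[0,0,0,0,0,-0.005,1],[0,0,0,0,0,-0.005,1],[0,0,0,0,0,-0.005,1],[0,0,0,0,0,-0.0025,1],[0,0,0,0,0,0,1]]

```text
time_s: 12.8
ee_pos: [516.3, -260.6, 82.5]
ee_rot: [180.0, -0.0, 47.9]
force: [2.2, -2.1, -1.5]
gripper_width: 58.3
gripper_force: 30.0
```

Request:
send_rows:
  targets:
    - [[0,0,0,0.002,-0.002,0,1],[0,0,0,0,0,-0.004,1],[0,0,0,0,0,0,1]]

```text
time_s: 13.1
ee_pos: [516.2, -260.6, 81.5]
ee_rot: [-180.0, 0.0, 47.9]
force: [1.9, -1.5, -1.4]
gripper_width: 57.6
gripper_force: 30.0
```

Request:
send_rows:
  targets:
    - [[0,0,0,0,0,-0.003,1],[0,0,0,0,0,0,1]]

```text
time_s: 13.3
ee_pos: [516.2, -260.7, 80.9]
ee_rot: [-180.0, 0.0, 47.9]
force: [1.7, -0.5, -2.5]
gripper_width: 58.0
gripper_force: 30.0
```

Request:
send_rows:
  targets:
    - [[0,0,0,0,0,-0.003,1],[0,0,0,0,0,0,1]]

```text
time_s: 13.5
ee_pos: [516.2, -260.7, 80.3]
ee_rot: [-180.0, 0.0, 47.9]
force: [1.4, -0.3, -2.4]
gripper_width: 57.5
gripper_force: 30.0
```

Request:
send_rows:
  targets:
    - [[0,0,0,0,0,-0.003,1],[0,0,0,0,0,0,1]]

```text
time_s: 13.7
ee_pos: [516.2, -260.7, 79.7]
ee_rot: [-180.0, 0.0, 47.9]
force: [1.4, -0.8, -1.6]
gripper_width: 57.8
gripper_force: 30.0
```

Request:
send_rows:
  targets:
    - [[0,0,0,0,0,-0.003,1],[0,0,0,0,0,0,1]]

```text
time_s: 13.9
ee_pos: [516.3, -260.7, 79.1]
ee_rot: [-180.0, 0.0, 47.9]
force: [2.1, -0.9, -1.7]
gripper_width: 58.1
gripper_force: 30.0
```

Request:
send_rows:
  targets:
    - [[0,0,0,0,0,-0.005,1],[0,0,0,0,0,-0.005,1],[0,0,0,0,0,0,1]]

```text
time_s: 14.2
ee_pos: [516.3, -260.7, 77.1]
ee_rot: [-180.0, 0.0, 47.9]
force: [1.0, -0.6, -1.7]
gripper_width: 57.6
gripper_force: 30.0
```

Request:
send_rows:
  targets:
    - [[0,0,0,0,0,-0.005,1],[0,0,0,0,0,-0.005,1],[0,0,0,0,0,0,1]]

```text
time_s: 14.5
ee_pos: [516.4, -260.8, 75.1]
ee_rot: [-180.0, 0.0, 47.9]
force: [1.1, -0.4, -2.7]
gripper_width: 57.7
gripper_force: 30.0
```

```bash
python3 st.py
```

```text
ee_pos [ 516.36 -260.78   75.17]
ee_rot [-180.      0.     47.88]
force [ 1.51 -1.01 -2.29]
torque [-0.19 -0.23  0.01]
14.8 57.92750098852618 29.99926507472992 [-27.9  25.5 100.2  -0.   54.3  14.2]
```

The teeth went into mesh at the estimated angle with no axial force, so I'm sliding the hub down.

Request:
send_rows:
  targets:
    - [[0,0,0,0,0,-0.008,1],[0,0,0,0,0,-0.008,1],[0,0,0,0,0,-0.008,1],[0,0,0,0,0,0,1]]

```text
time_s: 15.2
ee_pos: [516.4, -260.8, 70.2]
ee_rot: [-180.0, 0.0, 47.9]
force: [0.5, -1.7, -1.7]
gripper_width: 58.1
gripper_force: 30.0
```

Request:
send_rows:
  targets:
    - [[0,0,0,0,0,-0.008,1],[0,0,0,0,0,-0.008,1],[0,0,0,0,0,-0.008,1],[0,0,0,0,0,0,1]]

```text
time_s: 15.6
ee_pos: [516.4, -260.8, 65.4]
ee_rot: [180.0, 0.0, 47.9]
force: [0.6, -1.1, -3.2]
gripper_width: 58.0
gripper_force: 30.0
```

Request:
send_rows:
  targets:
    - [[0,0,0,0,0,-0.006,1],[0,0,0,0,0,-0.006,1],[0,0,0,0,0,-0.003,1],[0,0,0,0,0,0,1]]

```text
time_s: 16.0
ee_pos: [516.5, -260.8, 62.6]
ee_rot: [180.0, -0.0, 47.9]
force: [1.1, -1.2, -1.7]
gripper_width: 57.9
gripper_force: 30.0
```

Request:
send_rows:
  targets:
    - [[0,0,0,0,0,-0.005,1],[0,0,0,0,0,-0.004,1],[0,0,0,0,0,0,1]]

```text
time_s: 16.3
ee_pos: [516.4, -260.8, 60.8]
ee_rot: [180.0, 0.0, 47.9]
force: [2.3, -0.6, -2.1]
gripper_width: 57.6
gripper_force: 30.0
```

Request:
send_rows:
  targets:
    - [[0,0,0,0,0,-0.003,1],[0,0,0,0,0,0,1]]

```text
time_s: 16.5
ee_pos: [516.5, -260.8, 60.3]
ee_rot: [180.0, -0.0, 47.9]
force: [2.4, -0.4, -0.9]
gripper_width: 57.9
gripper_force: 30.0
```

Request:
send_rows:
  targets:
    - [[0,0,0,0,0,-0.002,1],[0,0,0,0,0,0,1]]

```text
time_s: 16.7
ee_pos: [516.5, -260.9, 59.9]
ee_rot: [180.0, -0.0, 47.9]
force: [1.4, -1.0, -1.9]
gripper_width: 57.9
gripper_force: 30.0
```

Request:
send_rows:
  targets:
    - [[0,0,0,0,0,-0.002,1],[0,0,0,0,0,0,1]]

```text
time_s: 16.9
ee_pos: [516.5, -260.8, 59.5]
ee_rot: [180.0, -0.0, 47.9]
force: [1.2, -1.5, -1.0]
gripper_width: 57.8
gripper_force: 30.0
```

Request:
send_rows:
  targets:
    - [[0,0,0,0,0,-0.002,1],[0,0,0,0,0,0,1]]

```text
time_s: 17.1
ee_pos: [516.5, -260.8, 59.2]
ee_rot: [180.0, -0.0, 47.9]
force: [0.8, -1.4, 0.0]
gripper_width: 58.3
gripper_force: 30.0
```

Request:
send_rows:
  targets:
    - [[0,0,0,0,0,-0.002,1],[0,0,0,0,0,0,1]]

```text
time_s: 17.3
ee_pos: [516.5, -260.8, 59.2]
ee_rot: [180.0, -0.0, 47.9]
force: [-0.7, 0.3, 3.2]
gripper_width: 57.9
gripper_force: 30.0
```

It is seated: contact came at TCP 59.2, as predicted. I'll give it a light push, release and retreat.

Request:
send_rows:
  targets:
    - [[0,0,0,0,0,-0.002,1],[0,0,0,0,0,0,1],[0,0,0,0,0,0.002,1],[0,0,0,0,0,0,-1],[0,0,0,0,0,0,-1],[0,0,0,0,0,0,-1],[0,0,0,0,0,0,-1],[0,0,0,0,0,0,-1],[0,0,0,0,0,0,-1],[0,0,0,0,0,0,-1]]

```text
time_s: 18.3
ee_pos: [516.4, -260.8, 58.7]
ee_rot: [180.0, 0.0, 47.9]
force: [0.2, -0.0, -0.7]
gripper_width: 91.2
gripper_force: 0.0
```

Request:
send_rows:
  targets:
    - [[0,0,0,0,0,0.02,-1],[0,0,0,0,0,0.05,-1],[0,0,0,0,0,0.1,-1],[0,0,0,0,0,0.15,-1],[0,0,0,0,0,0.15,-1],[0,0,0,0,0,0.1,-1],[0,0,0,0,0,0.05,-1],[0,0,0,0,0,0,-1]]

```text
time_s: 19.1
ee_pos: [517.2, -261.2, 184.5]
ee_rot: [179.8, -0.1, 47.9]
force: [0.1, 0.3, -0.7]
gripper_width: 91.7
gripper_force: 0.0
```

```bash
python3 - <<'E'
from h import *
F=[optics.grab_frame("side") for _ in range(4)]; im=np.mean([f[0].astype(float) for f in F],0).astype(np.uint8); c=(302,172)
cv2.imwrite("pics/e1.png",cv2.resize(im[c[1]-30:c[1]+40,c[0]-35:c[0]+35,::-1],(500,500),interpolation=cv2.INTER_CUBIC))
P=cloud("side",np.median([f[1] for f in F],0)).reshape(-1,3); r=np.hypot(P[:,0]-515.5,P[:,1]+260)
for lo,hi in((17,27),(30,36)): print(np.histogram(P[(r>lo)&(r<hi),2],np.arange(40,105,5)))
s=env.state(); print(s["time_s"],s["ee_pos"],s["gripper_width"],s["force"])
E
```

```text
(array([ 0,  0,  0, 10,  9,  7,  7,  9, 10, 28, 21,  0]), array([ 40,  45,  50,  55,  60,  65,  70,  75,  80,  85,  90,  95, 100]))
(array([16, 14,  8, 33,  9,  9,  5,  6,  7, 11,  0,  0]), array([ 40,  45,  50,  55,  60,  65,  70,  75,  80,  85,  90,  95, 100]))
19.3 [ 515.6475224  -260.41819319  181.25831493] 91.30165716697287 [ 0.28486099 -0.27758468 -0.26197248]
```

View pics/e1.png

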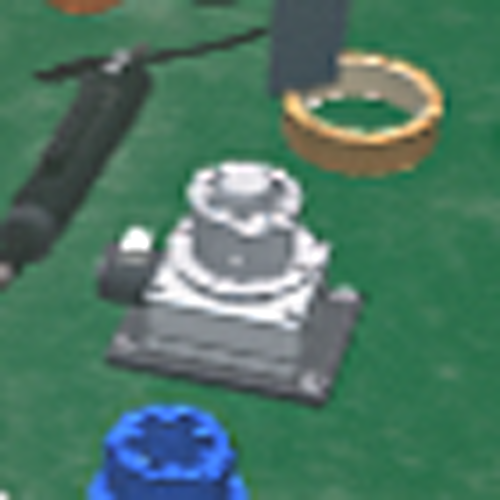

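The picture shows the hub seated flat on the shoulder at about (245,235). Its top is at z ≈ 90, the nose is showing, and the gripper is clear.

```bash
python3 -c "
from workcell import env
print(env.job_done())"
```

```text
the job is handed in; nothing more can be done
None
```

The hub is in mesh and fully home on the pan drive's shoulder, released with the gripper clear; I handed the job in at about 19 s, and no verdict came back.

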